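# Load the sample carrier into the sprung tray of a bench reader

## Task

Press the release key on top of the low white reader and let its tray spring all the way out untouched. Pick up the long sample carrier with the ridge along its top, lay it down level in the tray's pocket without dropping it, let go, then push the tray gently home until it latches shut and stays. Leave everything else on the bench where it stands.

Things in the scene. Friction and masses are not known exactly. Their poses are not given: they have to be found in the camera images.
- reader: low white bench reader, 260 deep (x) x 240 wide (y) x 130 high, fixed to the bench. Origin: centre of its underside. Its front looks along its own -x, towards the robot; the tray comes out of the front along -x. Its top is flat (a dark screen lies on the far part).
- key_top (a point): centre of the top face of the release key: square grey key 44 x 44 on the reader's top, near its front edge and off to the side (60 towards the reader's own -y). Its top stands 12 above the reader's top (142 above the bench); z of this point is the height to press from. Press straight down: it starts to move at about 1.5 N, the tray is freed after about 6 to 7 of travel, the hard stop is at 9 with about 4 N (less than 10 N is plenty). It springs back up when let go.
- key (a joint): travel of the release key in m: 0 up, 0.009 fully pressed.
- tray (a joint): how far the tray is out, in m: 0 shut and latched, 0.155 fully sprung out, -0.004 hard stop behind the latched position. Once freed it springs out by itself in about 0.6 s (4 N at the start, 2.5 N when out). To shut it, push it in: it takes about 3 to 5 N plus drag, 2 N more over the last 30 mm where it rides over the latch; it latches a little past 0, so push to the hard stop, then ease off. If let go before that it springs out again.
- tray_front (a point): point to push when shutting the tray: middle of the tray's front panel, on its outer face, 82 above the bench. The panel is white, upright, 200 wide (y), 20 thick, its top edge 106 above the bench; when shut its face stands 12 in front of the reader's front face. This frame is parallel to the reader's: push along +x.
- bed: the tray's pocket and front panel (rides with the tray). Origin: centre of the pocket's floor, 34 above the bench, 93 behind the outer face of the front panel; axes parallel to the reader's. The pocket is 118 (x) x 72 (y), with rails 6 thick and 10 high round it. When the tray is fully out the whole pocket is in front of the reader, its far end 15 mm clear of it.
- carrier: the sample carrier to load: white plastic, 110 long (x) x 64 wide (y), base 18 high with rows of small wells, and a grip ridge along the middle of its top: 70 long (x), 14 thick (y), from 18 to 48 above its underside. Origin: centre of its underside. It stands flat on the bench to the left or right of the tray's path. About 0.18 kg. Pinch the ridge from above across y. Either way round (half turn) will do in the pocket, its long side along the pocket's long side.
- block: bystander on the other side of the tray's path: white square block 80 x 80 x 30 with a round knob of 24 diameter up to 52 high. Origin: centre of underside. Not to be used.
- bottle: bystander: amber bottle, 68 diameter, 160 high, beside the reader. Origin: centre of underside.
- beaker: bystander: glass beaker, 72 diameter, 90 high, beside the reader. Origin: centre of underside.
- tipbox: bystander: grey box with a clear lid, 87 x 122 x 63 high. Origin: centre of underside.
- mouse: bystander: black computer mouse, 105 x 60 x 32 high. Origin: centre of underside.
- rack: bystander: aluminium rack of white tubes, 60 x 160 x 68 high. Origin: centre of underside.
Not all that is in view belongs to the job. Leave any purple or turquoise look-alike of the carrier alone.

How it is judged (in metres and radians):
On the way, in this order (a step that is already met when the one before it is completed fails the run):
1. the tray has sprung fully out (past 145 mm) (value of joint tray above 0.145 m), for 0.2 s.
2. the carrier lies let go in the pocket while the tray is still out (x of carrier in the frame of bed between -0.007 and 0.007 m and y of carrier in the frame of bed between -0.007 and 0.007 m and z of carrier in the frame of bed between -0.004 and 0.004 m and angle between the x axis of carrier and the x axis of bed, either way round below 0.1 rad and angle between carrier's own z axis and vertical below 0.06 rad and contact force between the fingers and carrier below 0.1 N and value of joint tray above 0.13 m), for 0.2 s.
At the end, for the whole second after the job is handed in: The tray is latched shut by itself (within 3 mm of shut), the key is up (within 2 mm), and the carrier lies still and flat in the pocket: within 7 mm of its centre each way, its underside within 4 mm of the floor, tilted under 0.06 rad, its long side within 0.1 rad of the pocket's, not held (x of carrier in the frame of bed between -0.007 and 0.007 m and y of carrier in the frame of bed between -0.007 and 0.007 m and z of carrier in the frame of bed between -0.004 and 0.004 m and angle between the x axis of carrier and the x axis of bed, either way round below 0.1 rad and angle between carrier's own z axis and vertical below 0.06 rad and contact force between the fingers and carrier below 0.1 N and value of joint tray below 0.003 m and value of joint key below 0.002 m and linear speed of carrier below 0.02 m/s); the robot touches nothing.
It fails at once if the robot touches the tray (over 1 N) while it is springing out (contact force between any of the fingers, the arm and bed above 1 N and velocity of joint tray above 0.05 m/s and value of joint tray between 0.012 and 0.135 m).
It fails at once if the tray is slammed in (faster than 0.35 m/s) (velocity of joint tray below -0.35 m/s).
It fails at once if the carrier is dropped (faster than 0.7 m/s when not held: a fall of about 25 mm) (contact force between the fingers and carrier below 0.1 N and linear speed of carrier above 0.7 m/s).
It fails at once if the carrier is tipped by more than 0.6 rad (angle between carrier's own z axis and vertical above 0.6 rad).
It fails at once if a bystander (block, bottle, beaker, tip box, mouse or rack) is moved by more than 30 mm (distance of any of block, bottle, beaker, tipbox, mouse, rack from where it was at the start of the episode above 0.03 m).
It also fails if it takes over 72 s, if anything falls off the work surface, if the arm or the gripper's body presses on something with over 40 N, if the wrist force passes 120 N, or if a joint passes its speed limit or range.

## Robot

A 6-joint arm with a two-finger parallel gripper is mounted at the origin on the work surface. World frame = base frame: x ahead of the robot, y to its left, z up, the work surface at z = 0. Lengths are in mm, angles in rad, forces in N, time in s.
With the tool pointing down it reaches from about 375 to 900 mm from the base axis. Payload 3.1 kg.
Tool frame: the origin (TCP) lies midway between the tips of the shut fingers; the grasp point (between the pads) lies 19 mm behind it (bot.grip_depth is the distance from the TCP to the grasp point, in mm); y points along the fingers, z is the direction in which the jaws open and shut, and the axes are right-handed (so a half turn about y gives the same grasp; the last joint's range is limited). The gripper opens to 87 mm and grips with 3 to 60 N. Pads are 19 mm wide; open, the fingers measure 117 mm over their backs; the gripper's body (75 mm by 190 mm) begins 51 mm behind the grasp point.
Start: joints at [1.153, 0.527, 1.433, -0, 1.181, -0.178], TCP at [148.403, 607.102, 222.548] pointing down, gripper open.
Joint ranges: [-3.08, 3.08], [-0.75, 2.2], [0.22, 2.44], [-1.43, 4.57], [0, 2.65], [-2.85, 2.85]. Speed limits (rad/s): [2.79, 2.79, 3.14, 3.14, 3.14, 3.14].

## Interface

Orientations are given as a unit quaternion [x, y, z, w].
In Python, from rig import monitor, vision, finish_job, bot gives the robot as it stands.
- The arm moves only by the tool servo_tool, never from a script. Its argument "targets" is text: rows parted by semicolons, each of 4 numbers parted by spaces: the shift along the tool's x, y, z in cm, then the turn about the tool's y in degrees. A call has 1 to 12 rows; each row is the pose to reach, as a shift and turn from the pose measured when the call began, along the tool's axes at that moment; what a row does not reach only later rows make up. A row lasts 1/10 s, in which the tool goes at most 50 mm and 8.59 degrees, less where a joint would pass 70% of its speed; a pose out of reach is approached as far as the arm can. A call with a gripper value outside its range is refused whole. "gripper" is the finger opening in cm, from 0 to 8.7, set as the call begins (left out, the last holds). The fingers move at their own pace and stop on an object; "squeeze" is the grip in N (left out, the last holds). Time passes only in rows, so rows that repeat a pose let the fingers close. It gives the time, the measured TCP pose, the force and the opening at its end, in the units of the state.
- monitor.read_state(): the state, without advancing time (a new reading comes with each control period).
- vision.camera(name): name is "side" or "top"; returns the picture (384x512x3 uint8, red, green, blue); there is no depth.
- vision.camera_params(name): a dict with "K" (3x3 intrinsics, pixels), "k1" (the pictures are not rectified: a ray, as slopes to the right and down, at radius r is drawn at 1 + k1 r^2 times it, then the intrinsics apply), "position" and "orientation" of the camera in the world. Camera axes: x right, y down, z forward; pixel columns grow to the right and rows downward; lengths in mm; the calibration is good to about 2 mm. A picture is of the moment at which its call begins. camera_params takes no time and is no camera call.
- finish_job(): hands the job in, once; it reports no verdict.
The state is a dict: "time_s": time; "joint_pos": joint angles; "joint_velocities": joint speeds; "joint_torque": joint torques, N m; "tcp_pos": TCP position; "eef_rot": TCP orientation; "wrist_force": force on the tool from outside, world axes, zero at the start; "torque": the same for the moment, N m; "opening": opening from 0.0 (shut) to 1.0 (fully open).
Only numpy, scipy, OpenCV 4.12 (cv2) and the standard library are available. Lean on these libraries where they do the work, as an engineer would, in place of code of your own. Each camera call takes 0.05 s, during which the arm holds its last target.

## Working session

There is one attempt and no reset: what is moved stays moved. The work goes in short steps, Python scripts to look and compute and a tool call to move; the robot and the scene stay as the last step left them, time stands still between calls to the robot, and variables do not carry over. Pictures are saved under pics/ and viewed, and the job is handed in when it is done.

Besides the shell and the picture viewer there is one more tool, called after "Request:" as name(argument=value, ...) on one line, values as JSON. servo_tool: Moves the arm, as the interface text tells. Its arguments: {"type":"object","properties":{"targets":{"type":"string"},"gripper":{"type":"number"},"squeeze":{"type":"number"}},"required":["targets"]}

```bash
ls; mkdir -p pics
python3 - <<'E'
from rig import monitor, vision
import cv2
for n in("side","top"):
    im=vision.camera(n); cv2.imwrite(f"pics/{n}0.png",im[:,:,::-1]); print(n,vision.camera_params(n))
print(monitor.read_state())
E
```

```text
pics
side {'K': array([[358.82335526,   0.        , 258.08365185],
       [  0.        , 358.82335526, 192.30812798],
       [  0.        ,   0.        ,   1.        ]]), 'k1': -0.0566947418497948, 'position': array([ 188.09694143, -598.00294276,  808.61537606]), 'orientation': array([ 0.89668842, -0.23305169,  0.09791467, -0.36338617])}
top {'K': array([[497.38148257,   0.        , 250.85797645],
       [  0.        , 497.38148257, 188.12354256],
       [  0.        ,   0.        ,   1.        ]]), 'k1': 0.009518629361774465, 'position': array([ 428.95232553,   13.34437407, 1687.25871023]), 'orientation': array([ 0.71604267, -0.69718173,  0.02286274, -0.02641651])}
{'time_s': 0.1, 'joint_pos': array([ 1.15253937e+00,  5.28377926e-01,  1.43376354e+00, -2.88123516e-06,
        1.18140613e+00, -1.78491273e-01]), 'joint_velocities': array([ 0.0004539 , -0.00194822, -0.0019083 , -0.00217471,  0.00129999,
        0.00121867]), 'joint_torque': array([-2.77736190e-04, -4.40983701e+01, -1.77150553e+01,  6.34490303e-02,
        5.33668580e-02, -2.54421184e-05]), 'tcp_pos': array([148.11808775, 606.52014554, 221.66997052]), 'eef_rot': array([ 0.70269226, -0.08476892,  0.08436436, -0.70137043]), 'wrist_force': array([0.71364086, 0.57327978, 0.34761551]), 'torque': array([-0.01862593, -0.06057788, -0.00869053]), 'opening': 1.000415309496878}
```

View pics/side0.png

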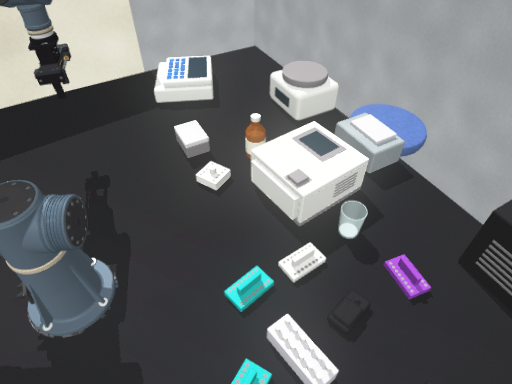

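View pics/top0.png

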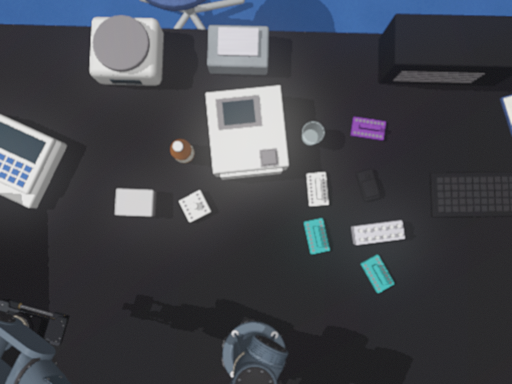

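The top view shows the reader at about (247,132), its key at (269,157), the white carrier at (317,189) and the block at (195,206). The beaker is at (313,133) and the bottle at (181,150). Next I'll measure these with masks.

```bash
cat > h.py <<'E'
import numpy as np, cv2
from scipy.spatial.transform import Rotation as R
from rig import vision, monitor
def ray(n,uv):
    p=vision.camera_params(n);K=p['K'];k1=p['k1']
    d=np.array([(uv[0]-K[0,2])/K[0,0],(uv[1]-K[1,2])/K[1,1]]);s=d.copy()
    for _ in range(20): s=d/(1+k1*(s@s))
    return p['position'],R.from_quat(p['orientation']).apply([s[0],s[1],1.])
def onz(n,uv,z):
    o,d=ray(n,uv); return o+d*(z-o[2])/d[2]
def proj(n,P):
    p=vision.camera_params(n);K=p['K']
    c=R.from_quat(p['orientation']).inv().apply(np.asarray(P,float)-p['position']);s=c[:2]/c[2]
    s=s*(1+p['k1']*(s@s)); return K[0,0]*s[0]+K[0,2],K[1,1]*s[1]+K[1,2]
def tri(uvs,uvt):
    o1,d1=ray('side',uvs);o2,d2=ray('top',uvt)
    d1/=np.linalg.norm(d1);d2/=np.linalg.norm(d2)
    t=np.linalg.lstsq(np.c_[d1,-d2],o2-o1,rcond=None)[0]
    a,b=o1+d1*t[0],o2+d2*t[1]; return (a+b)/2,np.linalg.norm(a-b)
def crop(f,x,y,w,h,s,out):
    im=cv2.imread(f)[y:y+h,x:x+w]; cv2.imwrite(out,cv2.resize(im,None,fx=s,fy=s,interpolation=cv2.INTER_CUBIC))
E
python3 - <<'E'
from h import *
crop('pics/top0.png',200,80,140,130,5,'pics/tc.png')
crop('pics/side0.png',240,110,150,180,3.3,'pics/sc.png')
print(proj('top',[0,0,0]))
E
```

```text
(np.float64(253.4891014843194), np.float64(352.48043189060854))
```

View pics/tc.png

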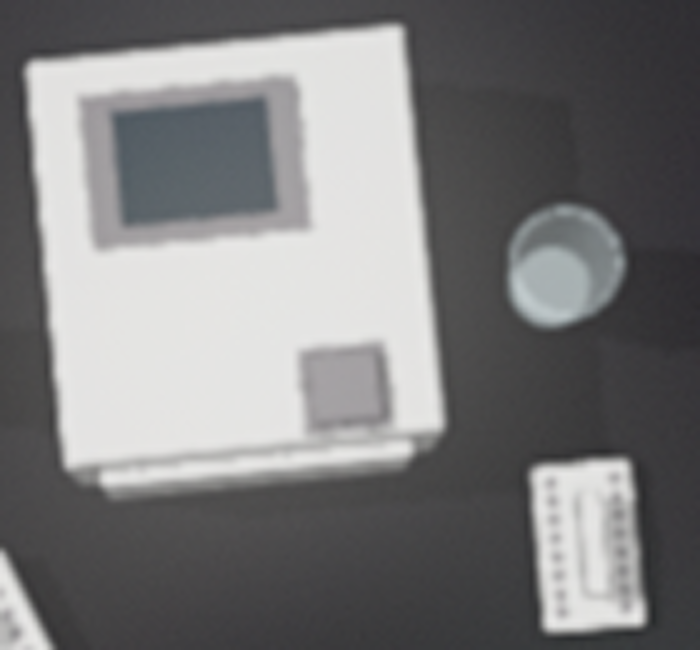

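View pics/sc.png

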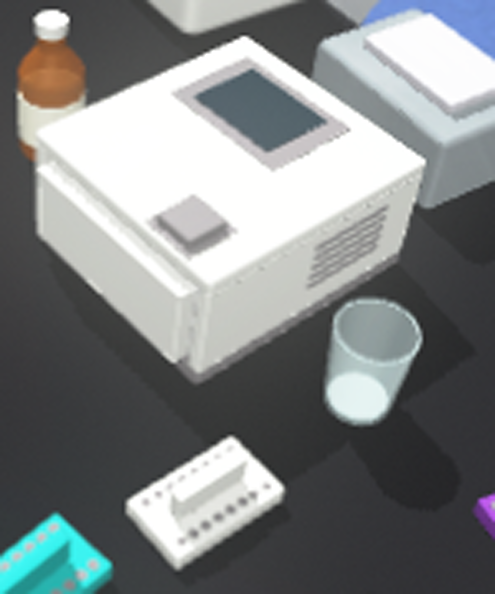

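Run:
```python
from h import *
f=lambda c:((c[0]+.5)/5-.5+200,(c[1]+.5)/5-.5+80)
C=[onz('top',f(c),130)[:2] for c in[(25,62),(403,25),(443,427),(66,467)]]
for c in C: print(c.round(1))
n=np.linalg.norm
print('widths',n(C[0]-C[1]),n(C[3]-C[2]),'depth',n(C[0]-C[3]),n(C[1]-C[2]))
for a,b in((3,0),(2,1)): d=C[b]-C[a]; print('yaw',np.arctan2(d[1],d[0]))
for a,b in((1,0),(2,3)): d=C[b]-C[a]; print('yaw',np.arctan2(-d[0],d[1]))
print('ctr',np.mean(C,0))
# key mask
im=cv2.imread('pics/top0.png')
hsv=cv2.cvtColor(im,cv2.COLOR_BGR2HSV)
m=np.zeros(im.shape[:2],np.uint8); m[145:170,256:283]=(im[145:170,256:283].max(2)<195)*255
cs=max(cv2.findContours(m,0,1)[0],key=cv2.contourArea); r=cv2.minAreaRect(cs)
print('keyrect',r,onz('top',r[0],142))
cor=cv2.boxPoints(r);print([onz('top',c,142)[:2].round(1) for c in cor])
# carrier
m=np.zeros(im.shape[:2],np.uint8); m[165:212,302:333]=(im[165:212,302:333].max(2)>110)*255
m=cv2.morphologyEx(m,cv2.MORPH_CLOSE,np.ones((5,5)))
cs=max(cv2.findContours(m,0,1)[0],key=cv2.contourArea); r=cv2.minAreaRect(cs)
print('car',r,onz('top',r[0],18),onz('top',r[0],9))
B=[onz('top',c,18)[:2] for c in cv2.boxPoints(r)]
for i in range(4):
  d=B[(i+1)%4]-B[i]; print(B[i].round(1),n(d).round(1),np.arctan2(d[1],d[0]).round(3))
im=cv2.imread('pics/side0.png')
m=np.zeros(im.shape[:2],np.uint8); m[236:288,270:332]=(im[236:288,270:332].max(2)>110)*255
print(cv2.boundingRect(m))
```

```text
[840.1 178. ]
[870.2 -61.9]
[613.6 -92.9]
[582.1 143.6]
widths 241.71314663529984 238.60601976325725 depth 260.3114116525899 258.46244617187403
yaw 0.132408866426084
yaw 0.12041329927128787
yaw 0.12490580346203797
yaw 0.13263513425462206
ctr [726.49803477  41.70439137]
keyrect ((269.0, 158.5), (21.0, 26.0), 90.0) [631.05258173 -31.65172735 142.        ]
[array([663.1,   9.8]), array([665.2, -71.5]), array([599.1, -73. ]), array([597. ,   8.1])]
car ((316.8551940917969, 188.76206970214844), (34.38083267211914, 20.678327560424805), 85.2363510131836) [ 549.11434521 -198.53474554   18.        ] [ 549.76221253 -199.67711614    9.        ]
[ 603.  -158.1] 69.7 -1.461
[ 610.7 -227.3] 115.8 -3.043
[ 495.5 -238.8] 69.3 1.681
[ 487.9 -169.9] 115.8 0.102
(270, 242, 56, 45)
```

```bash
python3 - <<'E'
from h import *
c=np.array([726.5,41.7]);y=.128;Rm=np.array([[np.cos(y),-np.sin(y)],[np.sin(y),np.cos(y)]])
p=onz('top',(269.3,156.6),142)[:2]; print(p,Rm.T@(p-c))
# side: key top center approx crop(193,220)/3.3
uvs=((193.5)/3.3-.5+240,(220.5)/3.3-.5+110); print(onz('side',uvs,142),tri(uvs,(269.3,156.6)))
# reader top corners side
for q in[(245,38),(424,162),(198,288),(38,135)]: 
  w=onz('side',((q[0]+.5)/3.3-.5+240,(q[1]+.5)/3.3-.5+110),130)[:2];print(w,Rm.T@(w-c))
# ridge top ends in side view
for q in[(170,490),(240,448),(245,462),(175,502)]: 
  w=onz('side',((q[0]+.5)/3.3-.5+240,(q[1]+.5)/3.3-.5+110),48);print('ridge',w)
for q in[(127,505),(233,437),(284,488)]: 
  w=onz('side',((q[0]+.5)/3.3-.5+240,(q[1]+.5)/3.3-.5+110),18);print('base',w)
q=monitor.read_state()['eef_rot'];print(R.from_quat(q).as_matrix().round(3))
E
python3 -c "
from h import *
crop('pics/side0.png',270,235,64,60,10,'pics/sc2.png');crop('pics/top0.png',298,165,40,46,12,'pics/tc2.png')"
```

```text
[637.05687468 -32.44399394] [-98.17594434 -62.11995218]
[633.72928968 -34.11142478 142.        ] (array([636.60754921, -32.02237393, 139.059908  ]), np.float64(1.9565275495379022))
[835.11503704 171.78329006] [124.33170778 115.15430979]
[864.11093158 -60.52342145] [ 123.43626362 -118.95329003]
[601.47858608 -91.35134005] [-140.98274087 -116.0037922 ]
[581.53177234 137.05899368] [-131.60962039  113.08418336]
ridge [ 514.01065929 -196.70884337   48.        ]
ridge [ 583.45978776 -190.617701     48.        ]
ridge [ 579.14473895 -203.47296014   48.        ]
ridge [ 511.4505826  -207.63334894   48.        ]
base [ 489.77243209 -176.19819664   18.        ]
base [ 600.42495242 -162.63076204   18.        ]
base [ 607.16087055 -223.67284869   18.        ]
[[ 0.971 -0.001  0.237]
 [-0.237 -0.002  0.971]
 [-0.    -1.    -0.002]]
```

View pics/sc2.png

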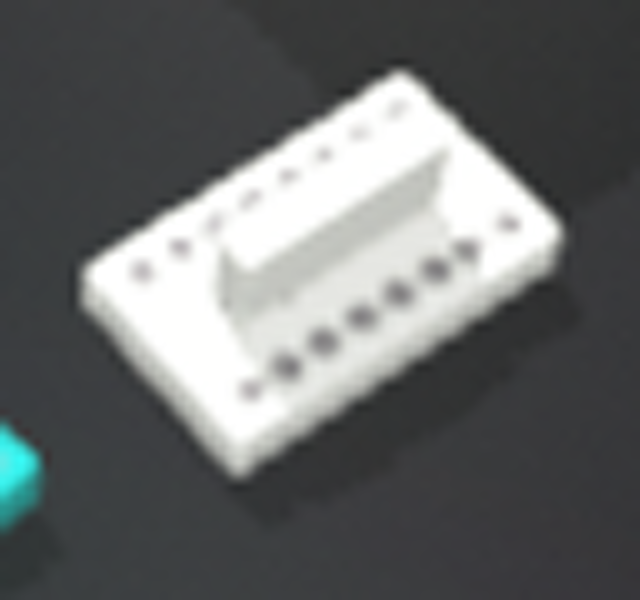

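View pics/tc2.png

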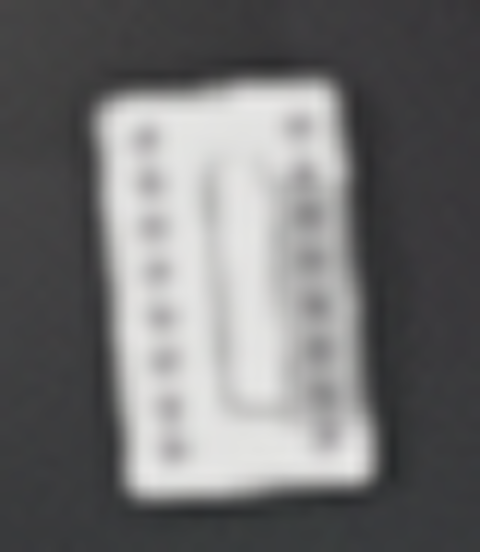

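Request:
servo_tool(targets="3 0 -2.4 -2;6.9 0 -5.5 -4;10.8 0 -8.7 -6;14.7 0 -11.8 -8;18.6 0 -15 -10;22.5 0 -18.1 -12;26.4 0 -21.2 -14;30.3 0 -24.4 -16;34.2 0 -27.5 -18;38 0 -30.6 -20;42 0 -33.8 -21;45 0 -36.2 -21", gripper=0, squeeze=20)

```text
time_s: 1.3
tcp_pos: [500.7, 145.5, 222.0]
eef_rot: [0.706, 0.044, -0.045, -0.705]
wrist_force: [1.5, 1.1, 0.5]
opening: 0.03
```

```bash
cat >> h.py <<'E'
def rel(target):
    s=monitor.read_state();M=R.from_quat(s['eef_rot']).as_matrix()
    print('tcp',s['tcp_pos'].round(1),'t',s['time_s'],'yaw_z',np.arctan2(M[1,2],M[0,2])-np.pi/2,'open',s['opening'],'F',s['wrist_force'].round(2))
    print('tool axes',M.round(3).tolist())
    print('delta cm',(M.T@(np.array(target)-s['tcp_pos'])/10).round(2))
E
python3 - <<'E'
from h import *
rel([636,-32.5,170])
f=lambda c:((c[0]+.5)/12-.5+298,(c[1]+.5)/12-.5+165)
for a,b in(((173,450),(147,137)),((328,436),(300,126))):
  p,q=[onz('top',f(c),18)[:2] for c in(a,b)]; d=q-p; print(p,q,np.arctan2(d[1],d[0]))
E
```

```text
tcp [500.7 145.5 222. ] t 1.3 yaw_z 0.12540325949438236 open 0.029936919696075526 F [1.53 1.07 0.53]
tool axes [[0.992, -0.001, -0.125], [0.125, -0.002, 0.992], [-0.001, -1.0, -0.002]]
delta cm [ 11.2    5.23 -19.34]
[ 504.01854457 -182.90700087] [ 591.70193713 -174.01218745] 0.10109656223149657
[ 509.09229186 -226.1271502 ] [ 595.93340895 -216.84589047] 0.10647216122078426
```

Request:
servo_tool(targets="2.3 0.5 -4;4.6 1 -8;6.9 2 -12;9 3 -15.5;10.5 4 -18.2;11.2 5.2 -19.3;11.2 5.2 -19.3;11.2 5.2 -19.3")

```text
schema error: expected 4 numbers
```

Request:
servo_tool(targets="2.3 0.5 -4 0;4.6 1 -8 0;6.9 2 -12 0;9 3 -15.5 0;10.5 4 -18.2 0;11.2 5.2 -19.3 0;11.2 5.2 -19.3 0;11.2 5.2 -19.3 0")

```text
time_s: 2.1
tcp_pos: [634.4, -30.8, 169.5]
eef_rot: [0.706, 0.043, -0.046, -0.706]
wrist_force: [0.7, -0.6, 0.6]
opening: 0.004
```

Run:
```python
from h import *
rel([636,-32.5,142])
cv2.imwrite('pics/side1.png',vision.camera('side')[:,:,::-1])
crop('pics/side1.png',220,80,160,160,4,'pics/sc3.png')
```

```text
tcp [634.4 -30.8 169.5] t 2.1 yaw_z 0.12574370737615692 open 0.004183493328775274 F [ 0.72 -0.58  0.62]
tool axes [[0.992, -0.004, -0.125], [0.125, -0.001, 0.992], [-0.004, -1.0, -0.0]]
delta cm [ 0.15  2.75 -0.19]
```

View pics/sc3.png

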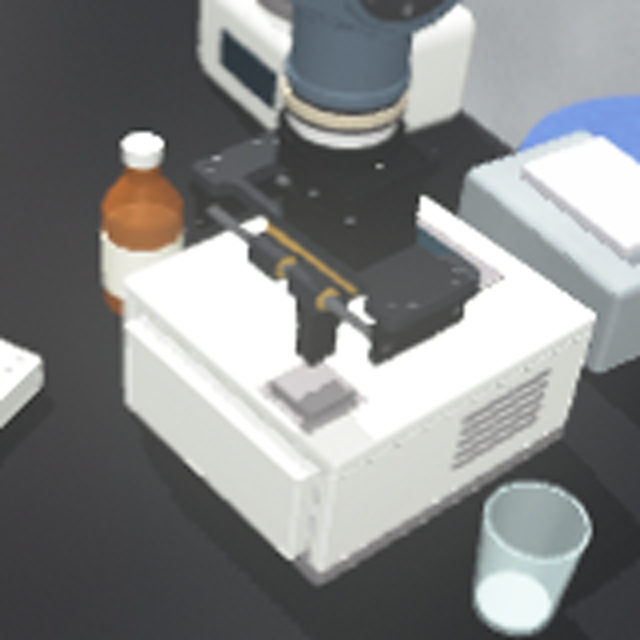

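The closed fingers hang over the key. Now I'll press it.

Request:
servo_tool(targets="0.1 1 -0.2 0;0.1 2 -0.2 0;0.1 2.6 -0.2 0;0.1 2.9 -0.2 0;0.1 3.2 -0.2 0;0.1 3.4 -0.2 0;0.1 3.55 -0.2 0;0.1 3.6 -0.2 0;0.1 3.6 -0.2 0")

```text
time_s: 3.05
tcp_pos: [635.9, -32.3, 134.3]
eef_rot: [0.706, 0.044, -0.045, -0.705]
wrist_force: [-2.0, 2.3, 2.5]
opening: 0.008
```

Run:
```python
from h import *
rel([636,-32.5,142])
cv2.imwrite('pics/side2.png',vision.camera('side')[:,:,::-1])
crop('pics/side2.png',200,80,180,180,3.5,'pics/sc4.png')
```

```text
tcp [635.9 -32.3 134.3] t 3.05 yaw_z 0.1264931292694107 open 0.007988703142780943 F [-2.    2.32  2.48]
tool axes [[0.992, -0.002, -0.126], [0.126, -0.001, 0.992], [-0.002, -1.0, -0.001]]
delta cm [ 0.   -0.77 -0.03]
```

View pics/sc4.png

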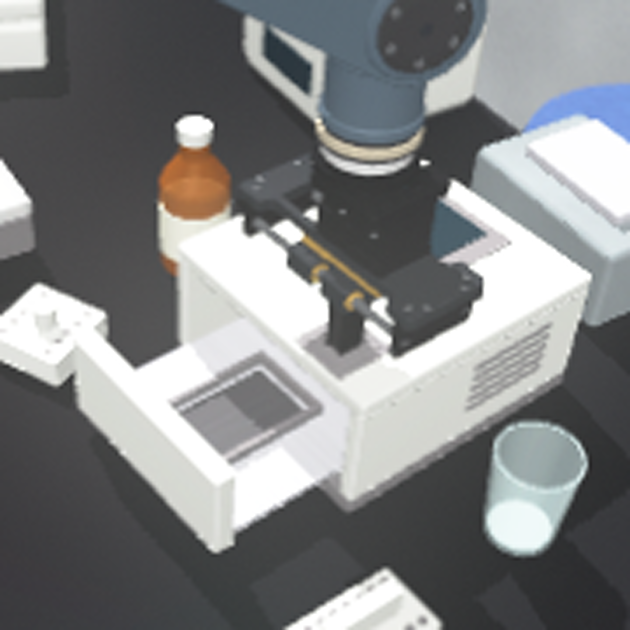

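Request:
servo_tool(targets="0 -1 0 0;0 -2.5 0 0;0 -4 0 0;-2 -5 -3 0;-4 -5.5 -6 0;-6 -5.5 -9 0.5;-8 -5.5 -12 1;-10 -4.5 -15 1.3;-10.6 -3 -15.5 1.3;-10.6 -1 -15.5 1.3;-10.6 1 -15.5 1.3;-10.6 1 -15.5 1.3", gripper=6)

```text
time_s: 4.3
tcp_pos: [548.6, -199.3, 122.6]
eef_rot: [-0.706, -0.034, 0.039, 0.707]
wrist_force: [-1.1, 0.6, 1.1]
opening: 0.687
```

Run:
```python
from h import *
rel([550,-199.5,22.5])
for n in('side','top'):cv2.imwrite(f'pics/{n}3.png',vision.camera(n)[:,:,::-1])
crop('pics/side3.png',190,120,170,170,4,'pics/sc5.png')
crop('pics/top3.png',200,120,140,110,5,'pics/tc5.png')
```

```text
tcp [ 548.6 -199.3  122.6] t 4.3 yaw_z 0.10312096780647062 open 0.6872407249233714 F [-1.12  0.63  1.07]
tool axes [[0.995, -0.006, -0.103], [0.103, 0.001, 0.995], [-0.006, -1.0, 0.002]]
delta cm [ 0.2  10.01 -0.05]
```

View pics/sc5.png

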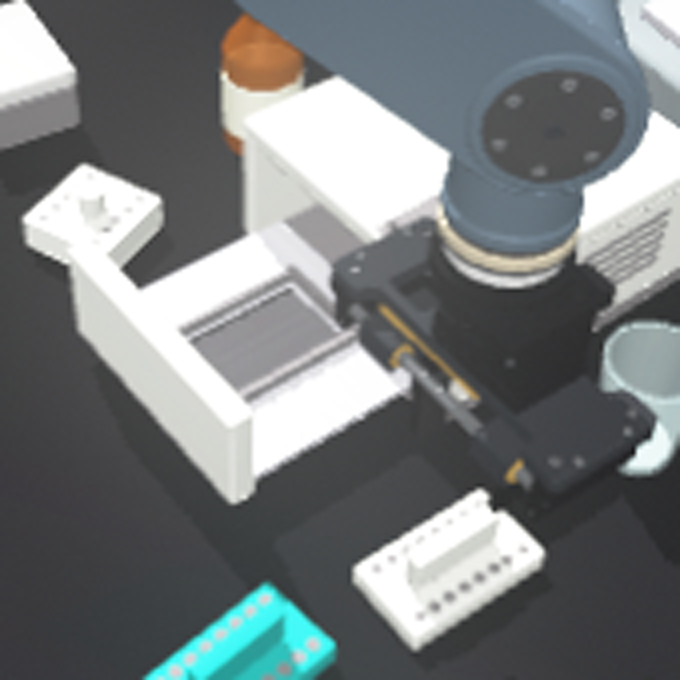

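View pics/tc5.png

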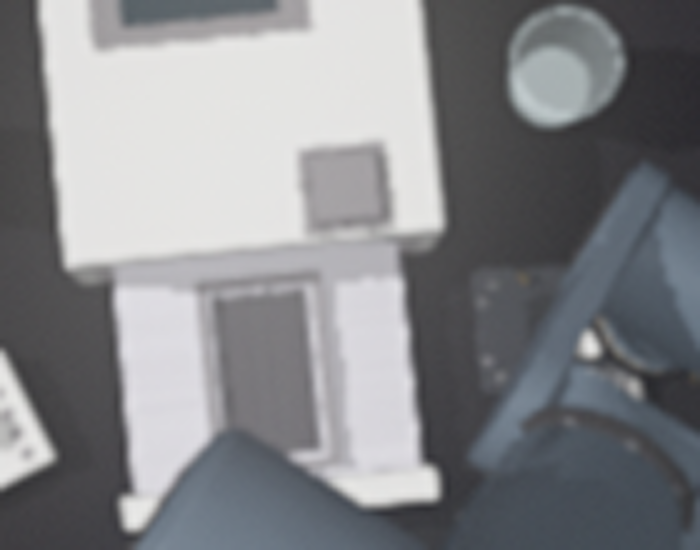

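Request:
servo_tool(targets="0.1 2 0 0;0.2 4.5 0 0;0.2 7 0 0;0.2 8.5 0 0;0.2 9.5 0 0;0.2 10 0 0;0.2 10 0 0;0.2 10 0 0")

```text
time_s: 5.2
tcp_pos: [553.0, -200.1, 25.7]
eef_rot: [0.707, 0.036, -0.037, -0.705]
wrist_force: [0.1, -0.3, 0.1]
opening: 0.69
```

Run:
```python
from h import *
rel([550,-199.5,22.5])
for n in('side',):cv2.imwrite(f'pics/{n}4.png',vision.camera(n)[:,:,::-1])
crop('pics/side4.png',240,190,120,100,6,'pics/sc6.png')
f=lambda c:((c[0]+.5)/5-.5+200,(c[1]+.5)/5-.5+120)
c=np.array([726.5,41.7]);y=.128;Rm=np.array([[np.cos(y),-np.sin(y)],[np.sin(y),np.cos(y)]])
for n,q,z in(('TLrailouter',(200,288),44),('TR',(320,278),44),('BRinner',(320,452),34),('TLin',(217,295),34),('panelR top front',(440,500),106),('panelL top front',(125,532),106),('beaker',(568,65),90)):
  w=onz('top',f(q),z)[:2];print(n,w.round(1),(Rm.T@(w-c)).round(1))
g=lambda c:((c[0]+.5)/4-.5+190,(c[1]+.5)/4-.5+120)
for n,q,z in(('BL floor in',(190,335),44),('TL',(290,283),44),('TRrail',(357,335),44),('BRrail',(240,395),44),('panel L top front',(70,250),106),('panel R top front',(232,422),106)):
  w=onz('side',g(q),z)[:2];print(n,w.round(1),(Rm.T@(w-c)).round(1))
```

```text
tcp [ 553.  -200.1   25.7] t 5.2 yaw_z 0.10389906939064208 open 0.6898817032171501 F [ 0.08 -0.29  0.14]
tool axes [[0.995, -0.001, -0.104], [0.104, -0.002, 0.995], [-0.001, -1.0, -0.002]]
delta cm [-0.29  0.32  0.09]
TLrailouter [578.9  61.5] [-143.9   38.4]
TR [587.6 -18. ] [-145.3  -41.4]
BRinner [472.6 -21.1] [-259.9  -29.8]
TLin [575.4  50.3] [-148.8   27.8]
panelR top front [442.3 -96.4] [-299.5 -100.7]
panelL top front [416.7 102.8] [-299.5  100.1]
beaker [ 726.1 -174.3] [ -28.  -214.2]
BL floor in [481.4  38.9] [-243.5   28.6]
TL [570.6  49.7] [-153.6   27.9]
TRrail [586.9 -19.4] [-146.3  -42.8]
BRrail [486.2 -28.2] [-247.3  -38.6]
panel L top front [420.5 100.2] [-296.    97.1]
panel R top front [447.1 -91.4] [-294.1  -96.3]
```

View pics/sc6.png

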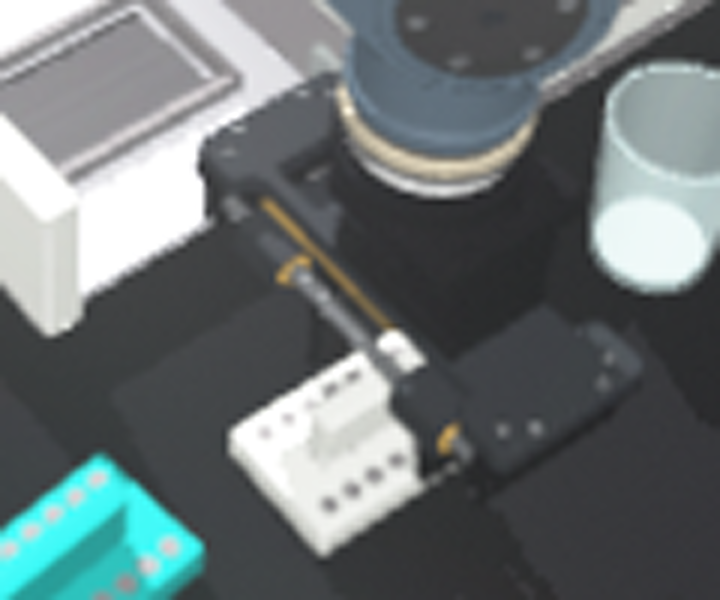

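Request:
servo_tool(targets="-0.3 0.3 0.1 0;-0.3 0.3 0.1 0;-0.3 0.3 0.1 0")

```text
time_s: 5.55
tcp_pos: [549.8, -199.4, 23.1]
eef_rot: [0.707, 0.037, -0.037, -0.705]
wrist_force: [0.2, -0.0, -0.3]
opening: 0.684
```

Request:
servo_tool(targets="0 0 0 0;0 0 0 0;0 0 0 0;0 0 0 0;0 0 0 0;0 0 0 0;0 0 0 0;0 0 0 0", gripper=0, squeeze=25)

```text
time_s: 6.35
tcp_pos: [549.8, -199.3, 23.0]
eef_rot: [0.707, 0.036, -0.037, -0.705]
wrist_force: [-0.6, 0.1, 0.9]
opening: 0.155
```

Request:
servo_tool(targets="0 -0.5 0 0;0 -1.5 0 0;0 -3 0 0;0 -5 0 0;0 -7 0 0;0 -9 0 0;0 -10.5 0 0;0 -11 0 0;0 -11 0 0;0 -11 0 0")

```text
time_s: 7.35
tcp_pos: [549.4, -198.8, 132.9]
eef_rot: [0.707, 0.036, -0.037, -0.706]
wrist_force: [0.1, 0.3, -1.5]
opening: 0.157
```

Run:
```python
from h import *
rel([524.4,15.4,133])
for n in('side','top'):cv2.imwrite(f'pics/{n}5.png',vision.camera(n)[:,:,::-1])
crop('pics/side5.png',240,140,120,120,5,'pics/sc7.png')
```

```text
tcp [ 549.4 -198.8  132.9] t 7.35 yaw_z 0.10378993373323131 open 0.1571371726785082 F [ 0.08  0.31 -1.46]
tool axes [[0.995, -0.001, -0.104], [0.104, -0.002, 0.995], [-0.001, -1.0, -0.002]]
delta cm [-0.26 -0.05 21.56]
```

View pics/sc7.png

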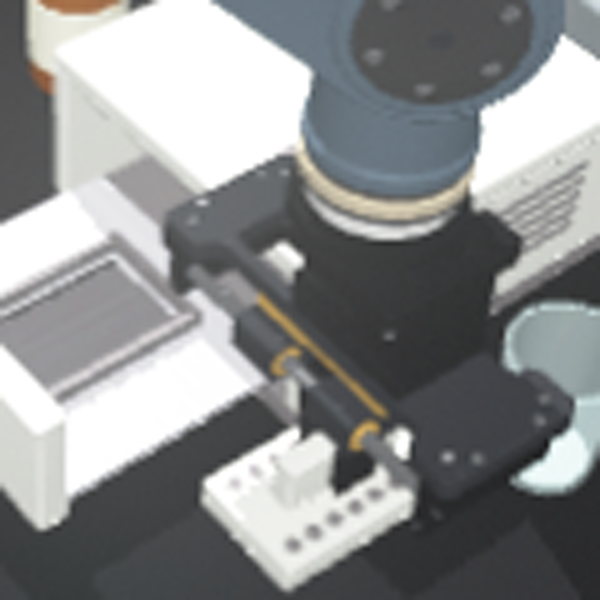

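Run:
```python
from h import *
s=monitor.read_state();M=R.from_quat(s['eef_rot']).as_matrix()
g=lambda c:((c[0]+.5)/5-.5+240,(c[1]+.5)/5-.5+140)
for q in((203,497),(288,577),(408,505)):
  w=onz('side',g(q),128);print(w.round(1),(M.T@(w-s['tcp_pos'])).round(1))
```

```text
[ 486.3 -181.3  128. ] [-60.7   4.3  23.8]
[ 496.3 -238.5  128. ] [-56.7   4.4 -34.1]
[ 568.  -232.3  128. ] [ 15.3   4.2 -35.3]
```

Request:
servo_tool(targets="0 0 2 0;-0.1 0 5 -0.3;-0.1 0 8.5 -0.6;-0.2 0 12 -0.9;-0.2 0 15.5 -1.2;-0.3 0 18.5 -1.4;-0.3 0 20.7 -1.4;-0.3 0 21.6 -1.4;-0.3 0 21.6 -1.4;-0.3 0 21.6 -1.4")

```text
time_s: 8.45
tcp_pos: [524.0, 15.5, 131.9]
eef_rot: [0.706, 0.045, -0.046, -0.705]
wrist_force: [-0.4, -0.2, -1.8]
opening: 0.159
```

Run:
```python
from h import *
rel([524.3,15.3,57.5])
for n in('side','top'):cv2.imwrite(f'pics/{n}6.png',vision.camera(n)[:,:,::-1])
crop('pics/side6.png',190,120,130,130,5,'pics/sc8.png')
crop('pics/top6.png',200,140,120,100,5,'pics/tc8.png')
```

```text
tcp [524.   15.5 131.9] t 8.45 yaw_z 0.12851821364590332 open 0.15906302502775838 F [-0.41 -0.24 -1.75]
tool axes [[0.992, -0.002, -0.128], [0.128, -0.002, 0.992], [-0.002, -1.0, -0.001]]
delta cm [ 0.05  7.44 -0.02]
```

View pics/sc8.png

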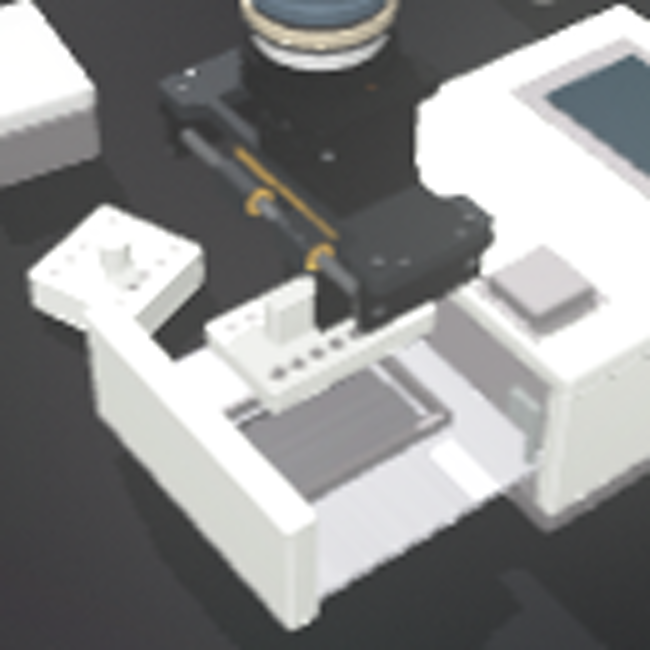

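View pics/tc8.png

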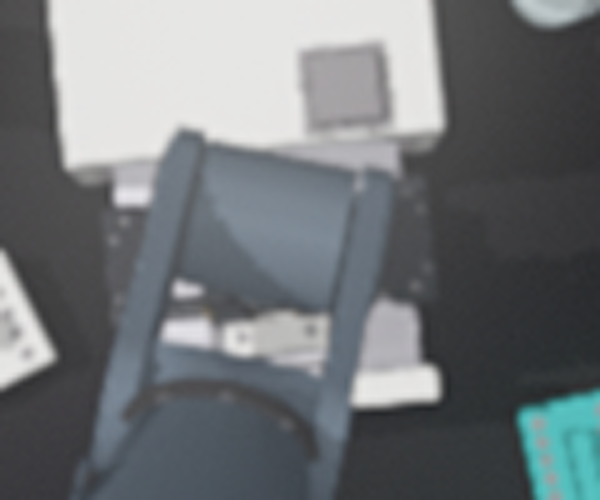

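Request:
servo_tool(targets="0 1.5 0 0;0 3 0 0;0 4.5 0 0;0 5.5 0 0;0.1 6 0 0;0.1 6 0 0;0.1 6 0 0")

```text
time_s: 9.25
tcp_pos: [525.6, 14.6, 72.3]
eef_rot: [0.706, 0.044, -0.045, -0.705]
wrist_force: [-0.6, -0.1, -1.2]
opening: 0.159
```

Run:
```python
from h import *
rel([524.3,15.3,57.5])
for n in('side',):cv2.imwrite(f'pics/{n}7.png',vision.camera(n)[:,:,::-1])
crop('pics/side7.png',200,170,100,80,8,'pics/sc9.png')
```

```text
tcp [525.6  14.6  72.3] t 9.25 yaw_z 0.12664953794257428 open 0.15903558558353106 F [-0.58 -0.06 -1.21]
tool axes [[0.992, -0.001, -0.126], [0.126, -0.002, 0.992], [-0.001, -1.0, -0.001]]
delta cm [-0.11  1.48  0.09]
```

View pics/sc9.png

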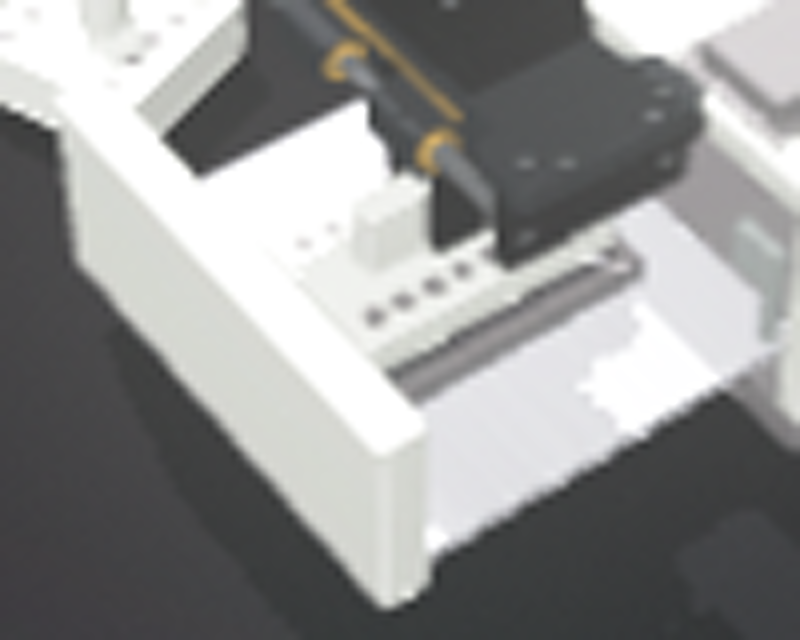

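Request:
servo_tool(targets="-0.1 0.1 0.1 0;-0.1 0.4 0.1 0;-0.1 0.7 0.1 0;-0.1 0.9 0.1 0;-0.1 1.1 0.1 0;-0.1 1.25 0.1 0;-0.1 1.35 0.1 0;-0.1 1.4 0.1 0;-0.1 1.4 0.1 0")

```text
time_s: 10.2
tcp_pos: [524.5, 15.5, 58.4]
eef_rot: [0.706, 0.044, -0.045, -0.705]
wrist_force: [-0.4, -0.0, -3.2]
opening: 0.16
```

Run:
```python
from h import *
rel([524.3,15.3,57])
for n in('side',):cv2.imwrite(f'pics/{n}8.png',vision.camera(n)[:,:,::-1])
crop('pics/side8.png',200,170,100,80,8,'pics/sc10.png')
```

```text
tcp [524.5  15.5  58.4] t 10.2 yaw_z 0.1267733065970913 open 0.1601842018893083 F [-0.41 -0.01 -3.18]
tool axes [[0.992, -0.001, -0.126], [0.126, -0.002, 0.992], [-0.001, -1.0, -0.002]]
delta cm [-0.02  0.14 -0.02]
```

View pics/sc10.png

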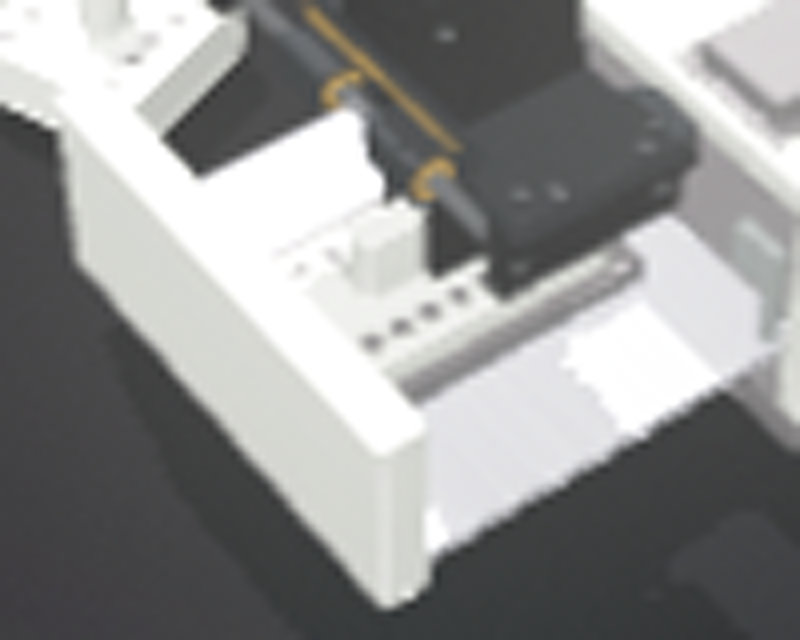

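Request:
servo_tool(targets="0 0.1 0 0;0 0.15 0 0;0 0.15 0 0;0 0.15 0 0")

```text
time_s: 10.65
tcp_pos: [524.6, 15.5, 57.0]
eef_rot: [0.706, 0.045, -0.045, -0.705]
wrist_force: [-0.6, -0.2, -1.1]
opening: 0.159
```

Request:
servo_tool(targets="0 0 0 0;0 0 0 0;0 0 0 0;0 0 0 0;0 0 0 0;0 0 0 0", gripper=4)

```text
time_s: 11.25
tcp_pos: [524.6, 15.5, 57.0]
eef_rot: [0.706, 0.045, -0.045, -0.705]
wrist_force: [0.7, 0.5, 0.9]
opening: 0.453
```

Request:
servo_tool(targets="0 -0.5 0 0;0 -1.5 0 0;0 -3 0 0;0 -5 0 0;0 -7 0 0;0 -9 0 0;0 -11 0 0;-3 -12 -3 0;-7 -12.5 -7 0;-11 -12.5 -11 0;-15 -12.5 -15 0;-15 -12.5 -15 0")

```text
time_s: 12.45
tcp_pos: [392.7, -154.3, 183.3]
eef_rot: [0.707, 0.044, -0.044, -0.705]
wrist_force: [-0.2, 0.3, -0.5]
opening: 0.461
```

Run:
```python
from h import *
rel([524.3,15.3,57])
for n in('side','top'):cv2.imwrite(f'pics/{n}9.png',vision.camera(n)[:,:,::-1])
crop('pics/side9.png',190,140,120,100,6,'pics/sc11.png')
crop('pics/top9.png',210,165,90,70,8,'pics/tc11.png')
```

```text
tcp [ 392.7 -154.3  183.3] t 12.45 yaw_z 0.12387936293730983 open 0.4611093465917304 F [-0.17  0.26 -0.54]
tool axes [[0.992, -0.0, -0.124], [0.124, -0.003, 0.992], [-0.001, -1.0, -0.003]]
delta cm [15.17 12.58 15.23]
```

View pics/sc11.png

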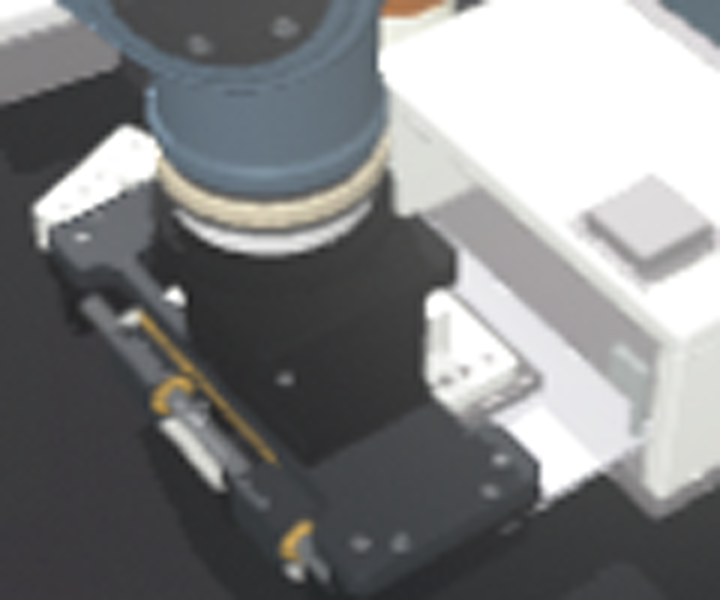

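View pics/tc11.png

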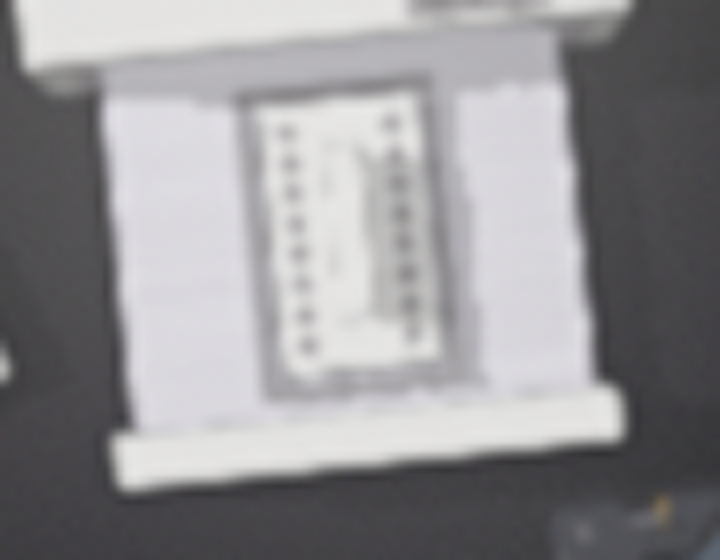

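The carrier lies square in the pocket, with an even rail margin on every side in the top view: outline about (260–440, 90–380) in the crop, rails all visible. Now I'll shut the fingers and move in front of the panel.

Run:
```python
from h import *
rel([394,-1.1,84])
f=lambda c:((c[0]+.5)/8-.5+210,(c[1]+.5)/8-.5+165)
c=np.array([726.5,41.7]);y=.128;Rm=np.array([[np.cos(y),-np.sin(y)],[np.sin(y),np.cos(y)]])
for n,q,z in(('car TL',(262,100),52),('TR',(415,90),52),('BR',(440,360),52),('BL',(285,378),52),('railTL',(235,97),44),('railBR',(462,385),44),('panelBL',(120,490),106),('panelBR',(625,440),106),('panelTL',(110,438),106),('TR',(618,388),106)):
  w=onz('top',f(q),z)[:2];print(n,w.round(1),(Rm.T@(w-c)).round(1))
```

```text
tcp [ 393.6 -153.9  183.3] t 12.55 yaw_z 0.12208134650066227 open 0.4624686179108731 F [ 0.27 -0.18 -0.53]
tool axes [[0.993, 0.0, -0.122], [0.122, -0.003, 0.993], [-0.0, -1.0, -0.003]]
delta cm [ 1.9   9.89 15.19]
car TL [578.8  52.3] [-145.1   29.3]
TR [584.7 -10.7] [-147.4  -33.9]
BR [473.6 -23.8] [-259.2  -32.7]
BL [464.5  39.6] [-260.1   31.4]
railTL [580.5  63.7] [-142.    40.5]
railBR [463.8 -33.3] [-270.2  -40.9]
panelBL [417.3 102.9] [-298.9  100.2]
panelBR [442.4 -96.7] [-299.4 -101. ]
panelTL [437.7 107.5] [-278.   102.1]
TR [462.9 -93.5] [-278.7 -100.4]
```

Request:
servo_tool(targets="0.5 0 3 0;1 0 6.5 0;1.5 0 10 0;1.7 1 13 0;1.8 3 15 0;1.8 5 15.2 0;1.8 7 15.2 0;1.8 8.7 15.2 0;1.8 9.7 15.2 0;1.8 9.9 15.2 0;1.8 9.9 15.2 0", gripper=0)

```text
time_s: 13.65
tcp_pos: [393.4, -0.5, 84.0]
eef_rot: [0.707, 0.044, -0.043, -0.705]
wrist_force: [-0.7, -0.8, 0.5]
opening: 0.008
```

Run:
```python
from h import *
rel([394,-1.1,84])
for n in('side','top'):cv2.imwrite(f'pics/{n}10.png',vision.camera(n)[:,:,::-1])
crop('pics/side10.png',180,120,150,150,4,'pics/sc12.png')
```

```text
tcp [393.4  -0.5  84. ] t 13.65 yaw_z 0.12305827076884235 open 0.008144525529392922 F [-0.72 -0.8   0.47]
tool axes [[0.992, 0.0, -0.123], [0.123, -0.003, 0.992], [-0.0, -1.0, -0.003]]
delta cm [ 0.06 -0.   -0.06]
```

View pics/sc12.png

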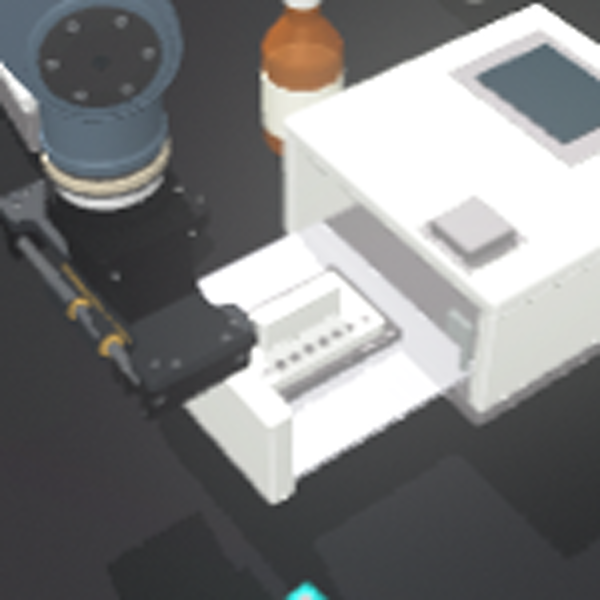

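Request:
servo_tool(targets="1 0 0 0;1.8 0 0 0;2.4 0 0 0;3 0 0 0;3.8 0 0 0;4.8 0 0 0;5.8 0 0 0;6.8 0 0 0;7.8 0 0 0;8.8 0 0 0;9.8 0 0 0;10.8 0 0.05 0")

```text
time_s: 14.95
tcp_pos: [501.1, 13.0, 84.3]
eef_rot: [0.707, 0.044, -0.043, -0.705]
wrist_force: [-4.6, -0.3, -0.8]
opening: 0.001
```

Request:
servo_tool(targets="0.8 0 0 0;1.6 0 0 0;2.4 0 0 0;3.2 0 0 0;4 0 0 0;4.7 0 0 0;5.3 0 0 0;5.8 0 0 0;6.2 0 0 0;6.5 0 0 0;6.8 0 0 0;6.9 0 0 0")

```text
time_s: 16.15
tcp_pos: [569.5, 21.7, 84.2]
eef_rot: [0.707, 0.043, -0.044, -0.705]
wrist_force: [-5.8, 2.7, 0.5]
opening: 0.005
```

Run:
```python
from h import *
rel([394,-1.1,84])
for n in('side',):cv2.imwrite(f'pics/{n}11.png',vision.camera(n)[:,:,::-1])
crop('pics/side11.png',210,100,150,150,4,'pics/sc13.png')
```

```text
tcp [569.5  21.7  84.2] t 16.15 yaw_z 0.12300617156437155 open 0.0048150702739027185 F [-5.8   2.65  0.52]
tool axes [[0.992, -0.001, -0.123], [0.123, -0.003, 0.992], [-0.001, -1.0, -0.003]]
delta cm [-17.69   0.04  -0.11]
```

View pics/sc13.png

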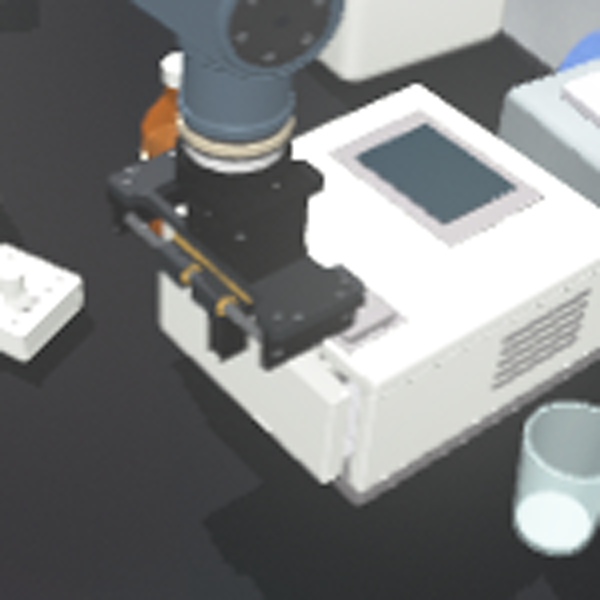

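Request:
servo_tool(targets="0.2 0 0 0;0.4 0 0 0;0.6 0 0 0;0.7 0 0 0;0.8 0 0 0;0.8 0 0 0")

```text
time_s: 16.8
tcp_pos: [577.9, 22.7, 84.2]
eef_rot: [0.707, 0.043, -0.044, -0.705]
wrist_force: [-3.7, 1.8, 1.3]
opening: 0.006
```

Request:
servo_tool(targets="0.1 0 0 0;0.2 0 0 0;0.3 0 0 0;0.4 0 0 0;0.4 0 0 0")

```text
time_s: 17.3
tcp_pos: [579.3, 22.9, 84.2]
eef_rot: [0.707, 0.042, -0.046, -0.705]
wrist_force: [-8.7, -0.8, 5.3]
opening: 0.006
```

Request:
servo_tool(targets="0.3 0 0 0;0.4 0 0 0;0.4 0 0 0")

```text
time_s: 17.6
tcp_pos: [579.1, 22.9, 84.3]
eef_rot: [0.707, 0.039, -0.049, -0.705]
wrist_force: [-11.5, -1.5, 8.1]
opening: 0.005
```

Request:
servo_tool(targets="-0.1 0 0 0;-0.3 0 0 0;-0.5 0 0 0;-0.8 0 0 0;-1.2 0 0 0;-1.8 0 0 0;-2.5 0 0 0;-2.5 0 0 0")

```text
time_s: 18.4
tcp_pos: [553.1, 19.8, 84.6]
eef_rot: [0.707, 0.038, -0.05, -0.705]
wrist_force: [0.3, 0.4, -0.2]
opening: 0.008
```

Run:
```python
from h import *
rel([394,-1.1,84])
for n in('side',):cv2.imwrite(f'pics/{n}12.png',vision.camera(n)[:,:,::-1])
crop('pics/side12.png',210,100,150,150,4,'pics/sc14.png')
```

```text
tcp [553.1  19.8  84.6] t 18.4 yaw_z 0.12438058997564738 open 0.008091564649792953 F [ 0.27  0.41 -0.16]
tool axes [[0.992, -0.016, -0.124], [0.124, -0.004, 0.992], [-0.016, -1.0, -0.002]]
delta cm [-16.04   0.32  -0.1 ]
```

View pics/sc14.png

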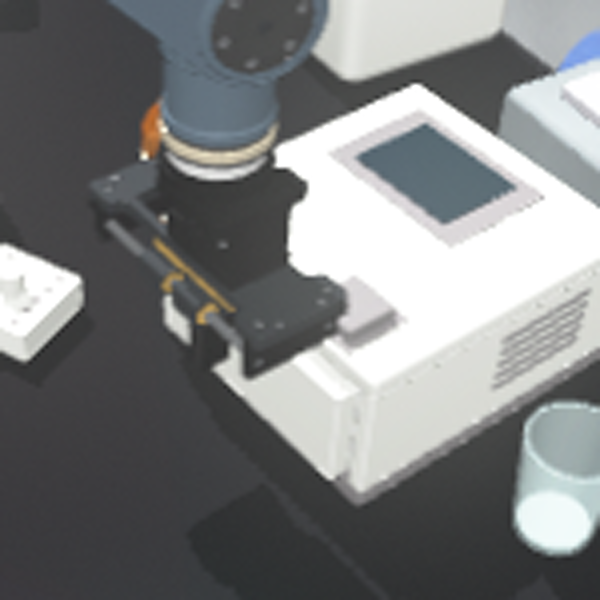

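Request:
servo_tool(targets="-2 0 0 0;-5 -1 0 0;-8 -2 -2 0;-11 -4 -5 0;-13 -6 -9 0;-14 -8 -13 0;-14 -8 -18 0;-14 -8 -22 0;-14 -8 -22 0;-14 -8 -22 0")

```text
time_s: 19.45
tcp_pos: [443.4, -216.4, 167.2]
eef_rot: [0.707, 0.038, -0.048, -0.705]
wrist_force: [0.5, 0.4, -0.7]
opening: 0.008
```

Run:
```python
from h import *
rel([394,-1.1,84])
for n in('side','top'):cv2.imwrite(f'pics/{n}13.png',vision.camera(n)[:,:,::-1])
crop('pics/side13.png',210,100,150,150,4,'pics/sc15.png')
crop('pics/top13.png',160,80,190,140,4,'pics/tc15.png')
```

```text
tcp [ 443.4 -216.4  167.2] t 19.45 yaw_z 0.12205311566001376 open 0.007502520265788424 F [ 0.5   0.37 -0.71]
tool axes [[0.992, -0.015, -0.122], [0.122, -0.004, 0.993], [-0.015, -1.0, -0.002]]
delta cm [-2.15  8.31 21.98]
```

View pics/sc15.png

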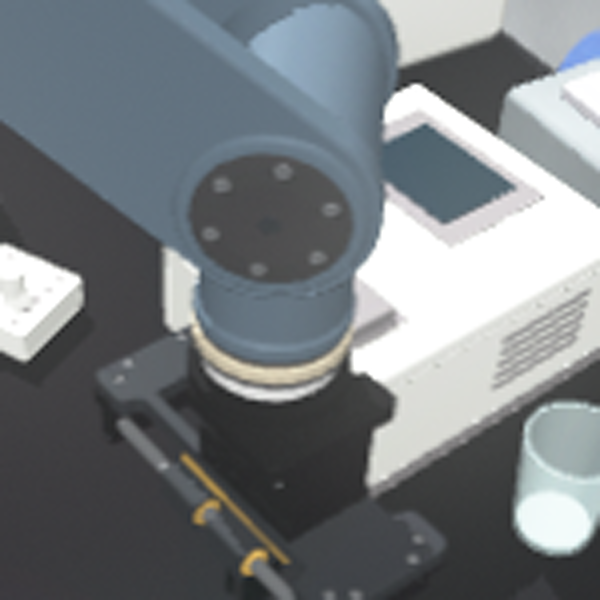

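View pics/tc15.png

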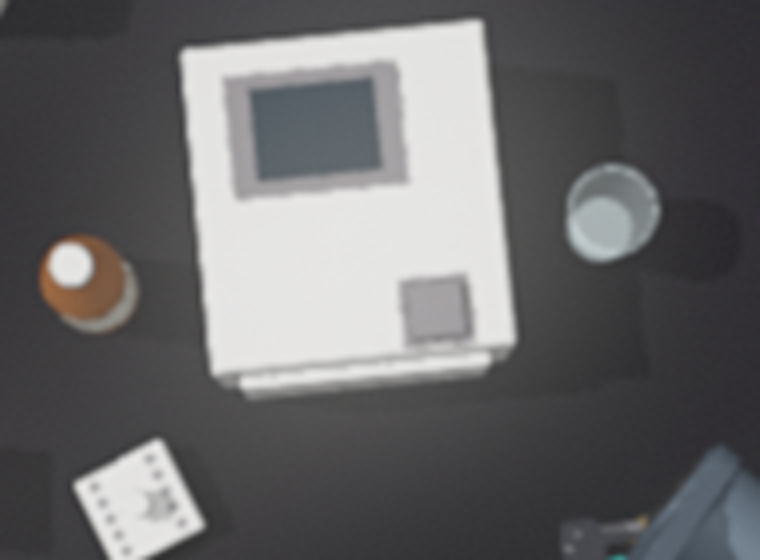

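The top view shows the panel shut, at about (365,375) in the crop. I'll compare that region with the first picture before handing in.

Run:
```python
from h import *
from rig import finish_job
a=cv2.imread('pics/top0.png').astype(int);b=vision.camera('top')[:,:,::-1].astype(int)
d=abs(a-b).max(2); print('panel diff',d[165:182,215:290].max(),d[165:182,215:290].mean(),'key',d[145:170,255:285].max(), 'bystanders',d[120:225,160:215].max(),d[115:150,295:330].max(),d[110:145,345:395].max())
c0=a[168:182,240].max(1);c1=b[168:182,240].max(1);print(c0,c1)
if d[165:182,215:290].mean()<8: print(finish_job())
```

```text
panel diff 6 1.5521568627450981 key 3 bystanders 5 7 5
[230 223 198 181 208 228 221 186 147 125  94  79  78  78] [230 224 200 183 209 230 222 187 149 126  96  81  79  81]
the job is handed in; nothing more can be done
None
```

I pressed the release key and the tray sprang out fully without being touched. I picked up the white carrier by its ridge, lowered it level into the pocket and let go. Then I pushed the tray slowly to its hard stop, eased off, and handed the job in at about 19.5 s of the 72 s allowed.

**Tray:** After I backed away, the top view of the tray front and the key matched the starting picture to within noise (largest difference 6 of 255 grey levels). So the tray stayed latched and the key is up.

**Carrier:** With the tray still out, the carrier lay inside the rails on all sides. It sat about 3 mm off the measured rail centre along x and 1.5 mm along y. It was let go at 34 mm above its pick-up height, which equals the height of the pocket floor. I could not see it once the tray was shut.

**Bystanders:** The bottle and beaker areas and part of the block showed no change in the top view. I did not compare the tip box, mouse or rack, and the arm did not touch them in any picture I took.

**One disagreement:** Near the hard stop the wrist force was higher than the push alone would explain. It reached about 11.5 N along the push and 8 N upward, with the tool tilting about 0.015 rad. I took this as the fingers bearing against the panel at the stop, and it stayed well under the limits.

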